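# Close the food chopper and lift off its filler cap alone

## Robot

A 7-joint arm with a two-finger parallel gripper is mounted at the origin on the work surface. World frame = base frame: x ahead of the robot, y to its left, z up, the work surface at z = 0. Lengths are in m, angles in degrees, forces in N, time in s.
With the tool pointing down it reaches from about 0.4 to 0.875 m from the base axis. Payload 6.5 kg.
Tool frame: the origin (TCP) lies at the very end of the fingers, on their centre line; the grasp point (between the pads) lies r.grasp_offset behind it (r.grasp_offset is the distance from the TCP to the grasp point, in m); z points along the fingers, y is the line along which they close (so a half turn about z gives the same grasp; the last joint's range is limited). The gripper opens to 88 mm and grips with 3 to 60 N. Pads are 18 mm wide; open, the fingers measure 123 mm over their backs; the gripper's body (75 mm by 187 mm) begins 45 mm behind the grasp point.
Start: joints at [-73.866, 30.733, -0.252, 88.115, 0.149, 61.152, -4.079], TCP at [0.222, 0.611, 0.239] pointing down, gripper open.
Joint ranges: [-154.64, 154.64], [-21.42, 123.67], [-72.66, 72.17], [13.99, 137.28], [-74.86, 254.86], [10.95, 109.41], [-158.01, 158.01]. Speed limits (degrees/s): [136.94, 136.94, 180, 180, 180, 180, 180].

## Interface

Orientations are given as [roll, pitch, yaw] about the fixed x, y, z axes, in that order (R = Rz(yaw) Ry(pitch) Rx(roll)).
In Python, from cell import r gives the robot as it stands. Calls block until the motion is done:
- r.move_to(position, orientation): joint-space move of the TCP to a pose.
- r.servo_line(position, ori=None, feed=0.15, contact_N=None): straight line of the TCP; ori=None keeps the orientation; feed is the mean speed in m/s. With contact_N (N) it stops when the force on the tool has changed by that much, and returns True; else False.
- r.movej(angles): joint-space move.
- r.gripper_to(opening): opening from 0.0 (shut) to 1.0 (fully open); the grip force is fixed at half the most; returns when the fingers have stopped.
- r.hold(seconds).
- r.solve_ik(position, orientation): joint angles nearest the present ones, or None.
- r.read_state(): the state.
- r.snapshot(name): name is "scene" or "side" or "wrist"; returns the picture (480x640x3 uint8, red, green, blue); there is no depth.
- r.camera_model(name): a dict with "vertical_fov" (degrees; the focal length in pixels is half the picture's height over the tangent of half this angle, whatever the lens; pixels are square), "cx", "cy" (the principal point, pixels), "dist_coeffs" ([k1, k2, p1, p2, k3] as OpenCV has them; the pictures are not rectified), "extrinsics" (4x4, takes a point from camera to world coordinates). Camera axes: x right, y down, z forward; pixel columns grow to the right and rows downward; lengths in m; the calibration is good to about 2 mm. A picture is of the moment at which its call begins: read the wrist's pose just before it. camera_model takes no time and is no camera call; for the wrist camera it gives the pose at the moment of the call.
A pose or a line that the arm cannot do raises r.IKError and nothing moves.
- r.job_done(): hands the job in; it is judged then, once.
Trained networks look in the newest picture that a camera, given by its name, has taken for a name from the list of things; names that differ only in an ending like _2 or _b are one class to them, and where a whole thing is asked for, a point or a joint stands for the part that bears it (a point fixed in the world has none). Each returns a list of dicts, best first, with "p" (0 to 1); they miss things now and then, are a little off and sometimes report something else, mostly with a low value. They report only what shows in the picture. A call takes as long as a camera call. They do not tell look-alikes from the thing itself.
- r.look_for(camera, thing): "xyz" ([x, y, z] in m, in world coordinates, good to about 4 mm: the middle of the surface that is visible of it).
- r.spot_point(camera, thing): "xyz" ([x, y, z] in m, in world coordinates, good to about 4 mm: a listed point, or the origin of a listed thing).
The state is a dict: "time_s": time; "q": joint angles; "qvel": joint speeds; "joint_efforts": joint torques, N m; "eef_pos": TCP position; "ee_rot": TCP orientation; "ft_force": force on the tool from outside, world axes, zero at the start; "torque": the same for the moment, N m; "finger_gap": opening from 0.0 (shut) to 1.0 (fully open); "grip_force": force on a finger pad.
Only numpy, scipy, OpenCV 4.12 (cv2) and the standard library are available. Lean on these libraries where they do the work, as an engineer would, in place of code of your own. Each camera call takes 0.05 s, during which the arm holds its last target. There are 200 camera calls.

## Task

Put the chopper's double lid - white bowl lid with the orange filler cap locked onto it - on the chopper: lift it by the cap and lower it fully down onto the bowl, its tab in the slot at the handle. Then turn the cap anticlockwise to the green mark and lift the cap off alone, never letting the white lid fall or unseating it again. Finish while holding the cap level about 8 cm above the lid, so that I can add the supplement through the hole, and leave the jar and the two bowls alone.

Things in the scene. Friction and masses are not known exactly. Their poses are not given: they have to be found in the camera images.
- cap: Outer filler cap, orange plastic, 70 g, locked on the lid at the start. Origin: centre of the underside of its round flange (92 mm diameter, 5 mm thick, swelling up to 9 mm in the middle); z up. When it lies on the lid its origin is 16 mm above the lid's. Below it a plug, 54 mm diameter and 9.5 mm deep, has three lugs that hook under the lid's plate with 1.5 mm of play.
- cap_grip (a point): Middle of the bar grip on top of the cap, 24 mm above the cap's origin. The bar is 50 mm long (along the cap's x) and 18 mm thick (along y); its flat sides stand from 9 to 38 mm above the origin. Grip it across y from above. The cap turns with light friction only.
- cap_pointer (a point): Tip of the pointer ear on the cap's flange, 58 mm along the cap's +x. At the lid's red dot the cap is locked: lifting it lifts the lid too. At the green dot it is free and lifts straight out.
- lid_green (a point): Green dot on the lid, 66 mm along the lid's +x, in front of the tab. Unlocked when the cap's x axis is within 0.08 rad of the lid's x axis; a stop ends the turn 0.04 rad past it.
- lid_red (a point): Red dot on the lid, 0.84 rad clockwise (from above) of the green one. The cap starts with its pointer 0.74 to 0.86 rad clockwise of the green dot, and stays locked beyond about 0.6; a stop stands at about 0.9.
- lid: Inner lid, white disc 156 mm in diameter, 130 to 210 g, lying on the worktop at the start. Origin: centre of the underside of its plug ring (132 mm diameter, 12 mm deep); z up. Its plate lies 12 to 16 mm above the origin and carries the cap over a centre hole. A tab 22 mm wide reaches to 102 mm along +x. Hung from the locked cap it sags 1.5 mm.
- lid_tab (a point): Point in the tongue of the lid's tab: 93 mm along the lid's +x, 10 mm above its origin.
- chopper: Compact food chopper, fixed to the worktop: white motor base (176 mm diameter, 100 mm high) with a clear bowl (148 mm outside, 140 mm inside diameter, rim 205 mm above the worktop). Origin: centre of its underside; z up; the bowl's grey handle and the red button lie towards +x, the handle reaching to 124 mm.
- chopper_seat (a point): Where the lid's origin lies when the lid is fully down on the bowl: on the bowl's axis, 193 mm above the worktop. The lid's plug ring has 3 mm of play all round in the bowl.
- chopper_slot (a point): Where lid_tab lies when the lid is fully down: in the slot between two cheeks at the head of the handle, 93 mm along the chopper's +x, 203 mm above the worktop. The slot is 28 mm wide and open upward, the cheeks reach 10 mm above the bowl's rim: the lid's x axis must point along the chopper's x axis.
- jar: Bystander: white supplement jar with blue cap, 68 mm diameter, 105 mm high; origin at the centre of its underside.
- bowl_purple: Bystander: empty steel feeding bowl with a purple name tag, 140 mm diameter, 44 mm high; origin at the centre of its underside.
- bowl_blue: Bystander: the same with a light blue name tag.
Things that resemble listed ones, but are neither listed nor needed, are in the scene too. Of the things like the cap, leave any that is yellow; of the rest the smaller one is meant.

How it is judged:
By the outcome, as a careful person would: the job done as asked, in the order asked, and still so for the second after the job is handed in, while the arm keeps its last pose, push and grip.
It also fails if it takes over 61 s, if anything falls off the work surface, if the arm or the gripper's body presses on something with over 40 N, if the wrist force passes 120 N, or if a joint passes its speed limit or range.

## Working session

There is one attempt and no reset: what is moved stays moved. The work goes in short steps, each a Python script; the robot and the scene stay as the last script left them, time stands still between calls to the robot, and variables do not carry over. Pictures are saved under pics/ and viewed, at most 10 in all, crops included, and the job is handed in when it is done.

```bash
mkdir -p pics; ls; python3 - <<'E'
from cell import r
import cv2,numpy as np
ims=[]
for c in ("scene","side"):
    im=r.snapshot(c); cv2.imwrite(f"pics/{c}0.png",im[:,:,::-1])
    m=r.camera_model(c); print(c,m["vertical_fov"],m["dist_coeffs"],np.round(m["extrinsics"],3).tolist())
    for t in ("cap","cap_pointer","lid","lid_green","lid_red","lid_tab","chopper","chopper_slot","chopper_seat","jar","bowl_blue","bowl_purple"):
        print(t,[(round(d["p"],2),np.round(d["xyz"],3).tolist()) for d in r.spot_point(c,t)[:4]])
s=r.read_state();print(s["time_s"],s["ee_rot"],r.grasp_offset)
E
```

```text
pics
scene 57.25136733990343 [-0.03445317  0.          0.          0.          0.        ] [[-0.912, 0.333, -0.238, 0.807], [0.409, 0.758, -0.508, 0.456], [0.012, -0.561, -0.828, 0.939], [0.0, 0.0, 0.0, 1.0]]
cap [(0.96, [0.356, 0.302, 0.005]), (0.69, [0.53, 0.215, 0.016]), (0.59, [0.499, 0.013, 0.012])]
cap_pointer [(0.97, [0.519, -0.067, 0.02]), (0.77, [0.313, 0.256, 0.012]), (0.62, [0.496, 0.167, 0.017])]
lid [(0.42, [0.763, -0.167, 0.003])]
lid_green [(0.63, [0.545, 0.151, 0.01])]
lid_red [(0.68, [0.492, 0.164, 0.014])]
lid_tab [(0.75, [0.551, 0.122, 0.008])]
chopper [(0.72, [0.508, -0.235, -0.001])]
chopper_slot [(0.68, [0.524, -0.326, 0.198]), (0.44, [0.507, -0.234, 0.19])]
chopper_seat [(0.93, [0.505, -0.233, 0.192])]
jar [(0.71, [0.678, 0.032, 0.002])]
bowl_blue [(0.92, [0.764, -0.168, 0.003])]
bowl_purple [(0.82, [0.776, 0.218, 0.001]), (0.26, [0.552, 0.12, 0.009])]
side 54.35513914369086 [-0.00054425  0.          0.          0.          0.        ] [[-0.972, -0.131, 0.196, 0.401], [-0.235, 0.532, -0.813, 0.697], [0.003, -0.837, -0.548, 0.619], [0.0, 0.0, 0.0, 1.0]]
cap [(0.88, [0.499, 0.012, 0.016]), (0.74, [0.352, 0.304, 0.008]), (0.56, [0.533, 0.213, 0.016])]
cap_pointer [(0.84, [0.503, 0.166, 0.014]), (0.59, [0.516, -0.06, 0.017]), (0.57, [0.313, 0.26, 0.012])]
lid []
lid_green [(0.22, [0.76, -0.166, -0.001])]
lid_red [(0.57, [0.492, 0.16, 0.014])]
lid_tab [(0.74, [0.549, 0.118, 0.01])]
chopper [(0.72, [0.506, -0.233, -0.002])]
chopper_slot [(0.7, [0.525, -0.321, 0.201])]
chopper_seat [(0.92, [0.503, -0.231, 0.195])]
jar [(0.78, [0.678, 0.03, 0.0])]
bowl_blue [(0.63, [0.761, -0.164, 0.002]), (0.6, [0.543, 0.148, 0.016])]
bowl_purple [(0.49, [0.493, 0.161, 0.016])]
1.3 [1.79999054e+02 3.81198161e-03 1.60073628e+02] 0.0187
```

View pics/scene0.png

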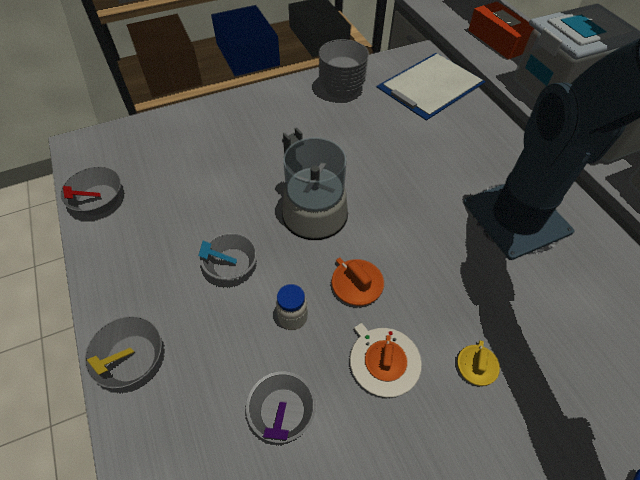

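View pics/side0.png

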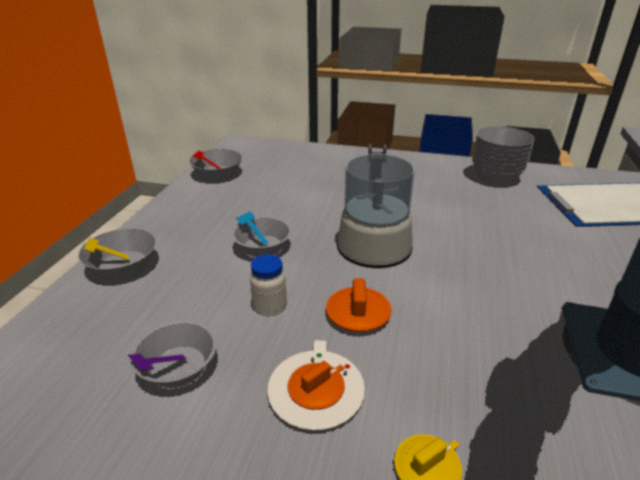

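The chopper stands with its handle away from the camera (scene px ~315,185). The locked lid and cap are at (387,360) in scene and (316,388) in side. The larger orange cap at (358,282) and the yellow one at (478,365) are look-alikes. Next I'll go above the lid for a close look.

```bash
cat > h.py <<'E'
from cell import r
import cv2,numpy as np
def pick(cam,t,near,rad):
    b=[np.array(d["xyz"]) for d in r.spot_point(cam,t) if np.hypot(*(np.array(d["xyz"])-near)[:2])<rad]
    return b[0] if b else None
def look(cam,things,near,rad=.13):
    r.snapshot(cam); return {t:pick(cam,t,near,rad) for t in things}
def K(m): 
    f=240/np.tan(np.radians(m["vertical_fov"]/2)); return np.array([[f,0,m["cx"]],[0,f,m["cy"]],[0,0,1]])
def ray(m,px):
    u=cv2.undistortPoints(np.array([[px]],float),K(m),np.array(m["dist_coeffs"]))[0,0]
    E=np.array(m["extrinsics"]); return E[:3,3],E[:3,:3]@np.array([*u,1])
def tri(obs):  # [(model,px),...] least squares point, and rms miss
    A=np.zeros((3,3));b=np.zeros(3);L=[]
    for m,p in obs:
        o,d=ray(m,p);d/=np.linalg.norm(d);P=np.eye(3)-np.outer(d,d);A+=P;b+=P@o;L.append((P,o))
    x=np.linalg.solve(A,b); return x,np.sqrt(np.mean([np.sum((P@(x-o))**2) for P,o in L]))
def yaw(a,b): return np.degrees(np.arctan2(*(np.array(b)-a)[1::-1]))
E
python3 - <<'E'
from h import *
for y in (-124,56): 
    for p in ([.5315,.214,.25],[.5315,.214,.028],[.505,-.233,.3],[.505,-.233,.221]):
        for dy in (0,46):
            q=r.solve_ik(p,[180,0,y+dy]); print(y+dy,p,None if q is None else np.round(q))
E
```

```text
-124 [0.5315, 0.214, 0.25] [-22.  23.  -6.  99.   3.  58. 117.]
-78 [0.5315, 0.214, 0.25] [ 16.  36. -61.  97.  34.  68. 138.]
-124 [0.5315, 0.214, 0.028] [-18.  41. -11. 106.  13.  34. 108.]
-78 [0.5315, 0.214, 0.028] [-11.  42. -21. 105.  24.  36. 146.]
-124 [0.505, -0.233, 0.3] [ 64.  30. -61.  96.  28.  71. 143.]
-78 [0.505, -0.233, 0.3] [ -25.   29.   63.  101.  -28.   67. -122.]
-124 [0.505, -0.233, 0.221] [ 64.  37. -61. 101.  36.  64. 137.]
-78 [0.505, -0.233, 0.221] [ -24.   37.   63.  106.  -37.   61. -114.]
56 [0.5315, 0.214, 0.25] [-49.  24.  30. 101. -14.  58. -48.]
102 [0.5315, 0.214, 0.25] [-43.  23.  22. 101. -10.  58.  -5.]
56 [0.5315, 0.214, 0.028] [-43.  43.  22. 107. -27.  35. -37.]
102 [0.5315, 0.214, 0.028] [-37.  42.  14. 107. -18.  33.   1.]
56 [0.505, -0.233, 0.3] [-20.  25.  55. 101. -22.  66.   7.]
102 [0.505, -0.233, 0.3] [-19.  24.  52. 101. -21.  65.  52.]
56 [0.505, -0.233, 0.221] [-18.  32.  53. 106. -30.  58.  13.]
102 [0.505, -0.233, 0.221] [-17.  31.  51. 106. -28.  57.  58.]
```

```bash
python3 - <<'E'
from h import *
near=np.array([.5315,.214,0]); T=("cap","cap_grip","cap_pointer","lid","lid_green","lid_red","lid_tab")
for i,p in enumerate(([.5315,.214,.30],[.50,.24,.26])):
    r.move_to(p,[180,0,56]); 
    m=r.camera_model("wrist"); im=r.snapshot("wrist"); cv2.imwrite(f"pics/w{i}.png",im[:,:,::-1]); np.save(f"pics/w{i}.npy",m,allow_pickle=True)
    print({t:None if (v:=pick("wrist",t,near,.13)) is None else np.round(v,3).tolist() for t in T})
print(m["vertical_fov"],np.round(m["extrinsics"],3).tolist(),r.read_state()["time_s"])
a=[cv2.imread(f"pics/w{i}.png") for i in (0,1)]
cv2.imwrite("pics/w01.png",cv2.resize(np.hstack(a),(800,300),interpolation=cv2.INTER_AREA))
E
```

```text
{'cap': [0.532, 0.215, 0.012], 'cap_grip': [0.532, 0.218, 0.038], 'cap_pointer': [0.498, 0.163, 0.018], 'lid': None, 'lid_green': [0.543, 0.146, 0.016], 'lid_red': [0.492, 0.159, 0.02], 'lid_tab': [0.546, 0.119, 0.013]}
{'cap': [0.529, 0.218, 0.015], 'cap_grip': [0.531, 0.214, 0.037], 'cap_pointer': [0.497, 0.165, 0.016], 'lid': [0.531, 0.214, 0.037], 'lid_green': [0.544, 0.146, 0.013], 'lid_red': [0.49, 0.16, 0.015], 'lid_tab': [0.549, 0.121, 0.012]}
67.49410772417437 [[0.83, -0.528, -0.177, 0.544], [-0.557, -0.788, -0.262, 0.308], [-0.001, 0.316, -0.949, 0.406], [0.0, 0.0, 0.0, 1.0]] 4.2833
```

View pics/w01.png

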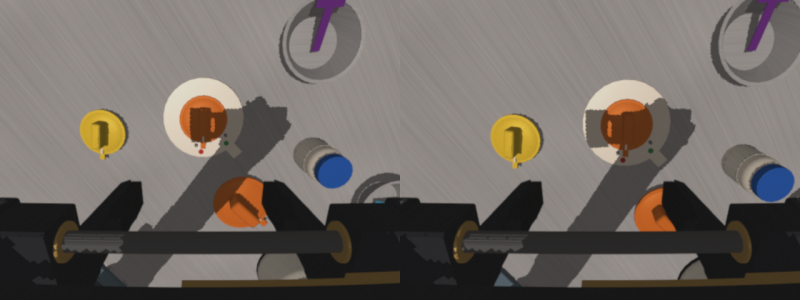

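Both wrist views show the lid and cap (left half ~203,118) beside the yellow cap, with the big orange cap lower down. The views agree: cap at (0.531, 0.2155), grip height about 0.038, cap yaw about -123°, lid yaw about -79°. I'll do a quick two-place look at the chopper, then grasp.

```bash
python3 - <<'E'
from h import *
near=np.array([.505,-.233,0]); T=("chopper","chopper_seat","chopper_slot")
for i,p in enumerate(([.50,-.17,.42],[.53,-.20,.38])):
    r.move_to(p,[180,0,(57,102)[i]]); 
    m=r.camera_model("wrist"); im=r.snapshot("wrist"); cv2.imwrite(f"pics/c{i}.png",im[:,:,::-1]); np.save(f"pics/c{i}.npy",m,allow_pickle=True)
    for k in range(2):
        print({t:[(round(d["p"],2),np.round(d["xyz"],4).tolist()) for d in r.spot_point("wrist",t)[:2]] for t in T}); 
print(r.read_state()["time_s"])
a=[cv2.imread(f"pics/c{i}.png") for i in (0,1)]
cv2.imwrite("pics/c01.png",cv2.resize(np.hstack(a),(800,300),interpolation=cv2.INTER_AREA))
E
```

```text
{'chopper': [(0.63, [0.508, -0.2357, -0.0015])], 'chopper_seat': [(0.97, [0.506, -0.23, 0.1919])], 'chopper_slot': [(0.73, [0.5247, -0.3243, 0.2044])]}
{'chopper': [(0.63, [0.508, -0.2357, -0.0015])], 'chopper_seat': [(0.97, [0.506, -0.23, 0.1919])], 'chopper_slot': [(0.73, [0.5247, -0.3243, 0.2044])]}
{'chopper': [(0.6, [0.5076, -0.236, 0.0005])], 'chopper_seat': [(0.69, [0.5076, -0.2316, 0.1927])], 'chopper_slot': [(0.56, [0.5238, -0.3249, 0.2043])]}
{'chopper': [(0.6, [0.5076, -0.236, 0.0005])], 'chopper_seat': [(0.69, [0.5076, -0.2316, 0.1927])], 'chopper_slot': [(0.56, [0.5238, -0.3249, 0.2043])]}
7.425
```

View pics/c01.png

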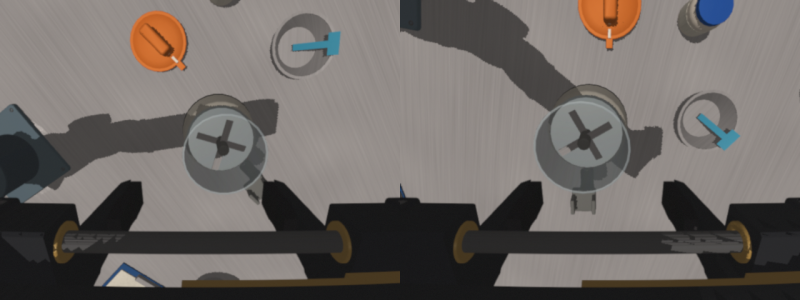

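Both pictures show the chopper's rim circle (full-size px about (360,237) and (293,232)), with the handle slot below it in the second picture. Chopper seat is about (0.5064, -0.2332), yaw -78.8°. Now to grasp and lift.

```bash
python3 - <<'E'
from h import *
ms=[np.load(f"pics/c{i}.npy",allow_pickle=True).item() for i in (0,1)]
print("rim tri",tri([(ms[0],(360,237)),(ms[1],(293,232))]))
c=[.5312,.2155]
r.move_to([*c,.14],[180,0,57]); print(r.servo_line([*c,.029],feed=.1,contact_N=10))
r.gripper_to(0.0); s=r.read_state(); print(s["finger_gap"]*88,s["grip_force"],s["eef_pos"],s["ft_force"],s["time_s"])
if s["finger_gap"]*88>10:
    r.servo_line([*c,.06],feed=.06); s=r.read_state(); print(s["ft_force"],s["torque"],s["finger_gap"]*88,s["grip_force"])
    for cam in ("scene","side"):
        im=r.snapshot(cam); cv2.imwrite(f"pics/{cam}1.png",im[:,:,::-1])
        print({t:None if (v:=pick(cam,t,np.array([*c,0]),.13)) is None else np.round(v,4).tolist() for t in ("cap","cap_pointer","lid","lid_green","lid_red","lid_tab")})
    a=cv2.imread("pics/scene1.png")[280:430,300:500]; b=cv2.imread("pics/side1.png")[300:450,220:420]
    cv2.imwrite("pics/lift.png",cv2.resize(np.hstack([a,b]),(800,300),interpolation=cv2.INTER_CUBIC))
E
```

```text
rim tri (array([ 0.50268486, -0.25924641,  0.09335379]), np.float64(0.0015206373359256098))
False
17.57876566525649 29.999788384884596 [0.5312415  0.21546477 0.02901203] [ 0.06661645 -0.49295446 -0.37253213] 11.4917
[ 0.75661606  0.30208908 -2.50414463] [-0.03179574  0.1283751  -0.04117632] 17.847652831362563 29.99951326288283
{'cap': [0.5321, 0.2177, 0.0467], 'cap_pointer': None, 'lid': None, 'lid_green': [0.5447, 0.1468, 0.0422], 'lid_red': None, 'lid_tab': [0.5516, 0.1233, 0.0383]}
{'cap': [0.5274, 0.2141, 0.0448], 'cap_pointer': None, 'lid': None, 'lid_green': [0.533, 0.2148, 0.07], 'lid_red': None, 'lid_tab': None}
```

View pics/lift.png

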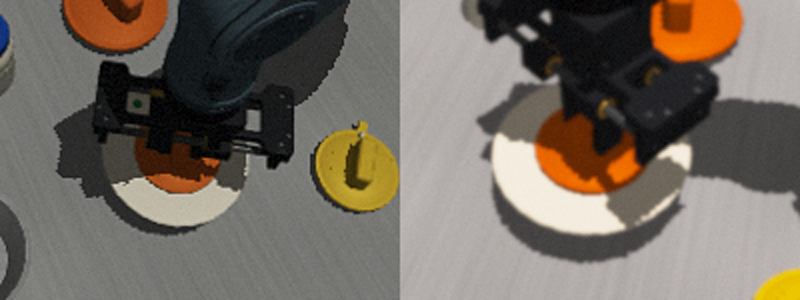

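The lid hangs level from the cap and is lifted, with about 2.5 N on the wrist. My hand-read rim pixels triangulate badly, so I'll check the chopper estimate by projecting the rim model into the wrist pictures.

```bash
python3 - <<'E'
from h import *
from math import *
out=[]
C=np.array([.5064,-.2332,0]);a=radians(-78.8)
for i in (0,1):
    m=np.load(f"pics/c{i}.npy",allow_pickle=True).item(); im=cv2.imread(f"pics/c{i}.png")
    E=np.linalg.inv(m["extrinsics"])
    def proj(P): return cv2.projectPoints(np.array(P,float),cv2.Rodrigues(E[:3,:3])[0],E[:3,3],K(m),np.array(m["dist_coeffs"]))[0][:,0]
    t=np.linspace(0,2*pi,73)
    im=cv2.resize(im,None,fx=3,fy=3,interpolation=cv2.INTER_CUBIC)
    def dr(P,col): cv2.polylines(im,[np.int32(proj(P)*3+1)],False,col,1)
    dr([C+[.074*cos(x),.074*sin(x),.205] for x in t],(0,0,255))
    dr([C+[.088*cos(x),.088*sin(x),.1] for x in t],(255,0,255))
    R=np.array([[cos(a),-sin(a),0],[sin(a),cos(a),0],[0,0,1]])
    for y in(-.014,.014): dr([C+R@[.084,y,.215],C+R@[.102,y,.215]],(0,255,0))
    u=proj([C+[0,0,.205]])[0]; x,y=np.int32(u*3); print(u)
    out.append(cv2.resize(im[max(0,y-310):,][:620,x-267:x+267],(400,464),interpolation=cv2.INTER_AREA))
cv2.imwrite("pics/ov.png",np.hstack(out))
E
```

```text
[361.2500562 249.3758982]
[292.48753997 240.62788012]
```

View pics/ov.png

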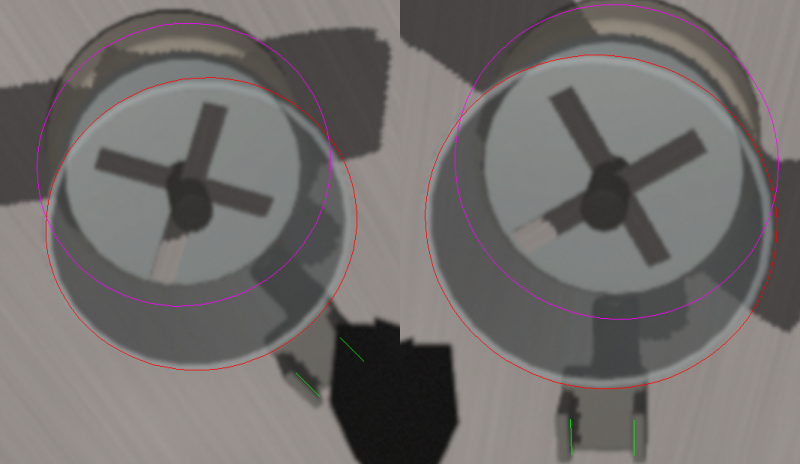

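The overlay matches the rim and slot cheeks to within about 1 mm in both views. I'll carry the lid over and check its pose above the bowl.

```bash
python3 - <<'E'
from h import *
r.servo_line([.5312,.2155,.30],feed=.15)
r.servo_line([.5064,-.2332,.30],ori=[180,0,57.4],feed=.2)
r.servo_line([.5064,-.2332,.262],feed=.1); r.hold(.3)
s=r.read_state(); print(s["eef_pos"],s["ee_rot"],s["ft_force"],s["torque"],s["finger_gap"]*88,s["time_s"])
crops=[]
for cam in ("scene","side","wrist"):
    m=r.camera_model(cam);np.save(f"pics/{cam}2.npy",m,allow_pickle=True)
    im=r.snapshot(cam); cv2.imwrite(f"pics/{cam}2.png",im[:,:,::-1])
    for t in ("cap","cap_pointer","lid","lid_green","lid_red","lid_tab"):
        print(cam,t,[(round(d["p"],2),np.round(d["xyz"],4).tolist()) for d in r.spot_point(cam,t) if np.hypot(d["xyz"][0]-.506,d["xyz"][1]+.233)<.14])
a=cv2.imread("pics/scene2.png")[80:240,210:410]; b=cv2.imread("pics/side2.png")[100:260,280:480]; w=cv2.imread("pics/wrist2.png")
cv2.imwrite("pics/above.png",np.vstack([cv2.resize(np.hstack([a,b]),(800,320),interpolation=cv2.INTER_CUBIC),cv2.resize(w[200:424],(800,280))]))
E
```

```text
[ 0.50666182 -0.23331486  0.26248074] [ 1.79953029e+02 -2.03969169e-02  5.74003484e+01] [ 2.43432597e-03 -6.10177509e-01 -2.44707698e+00] [-0.01318949  0.07834937 -0.01121748] 17.627159366336233 17.8417
scene cap [(0.85, [0.5066, -0.2306, 0.2484]), (0.42, [0.5083, -0.2341, 0.2677]), (0.15, [0.5266, -0.3246, 0.2413])]
scene cap_pointer [(0.7, [0.4743, -0.2832, 0.2481])]
scene lid [(0.9, [0.5099, -0.2302, 0.2315])]
scene lid_green [(0.74, [0.5249, -0.2999, 0.2481])]
scene lid_red [(0.6, [0.47, -0.2852, 0.2466])]
scene lid_tab [(0.88, [0.5238, -0.3237, 0.2385])]
side cap [(0.81, [0.5068, -0.2353, 0.2492])]
side cap_pointer [(0.61, [0.4763, -0.2839, 0.2515])]
side lid [(0.73, [0.5077, -0.2352, 0.2317])]
side lid_green [(0.87, [0.5189, -0.2986, 0.246])]
side lid_red [(0.66, [0.4721, -0.2876, 0.2466])]
side lid_tab [(0.78, [0.5276, -0.3277, 0.2433])]
wrist cap [(0.71, [0.5029, -0.2339, 0.2478])]
wrist cap_pointer [(0.73, [0.4647, -0.2874, 0.25])]
wrist lid []
wrist lid_green []
wrist lid_red [(0.83, [0.4662, -0.2863, 0.2475])]
wrist lid_tab []
```

View pics/above.png

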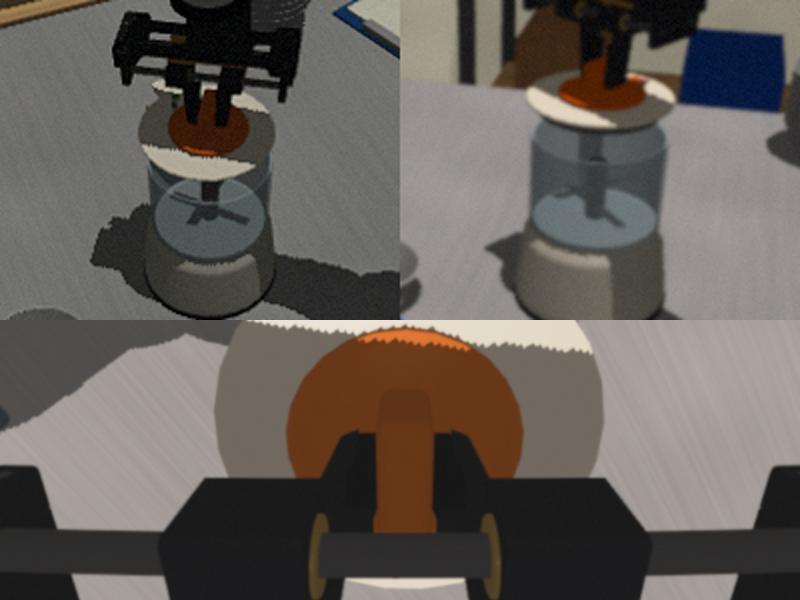

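The lid hangs level right above the bowl, its tab towards the slot. The measured tab, about (0.5257, -0.3257), agrees with the slot to about 2 mm. Lowering with contact detection.

```bash
python3 - <<'E'
from h import *
c=[.5064,-.2332]
hit=r.servo_line([*c,.2215],feed=.03,contact_N=5); s=r.read_state()
print(hit,s["eef_pos"],s["ft_force"],s["torque"],s["finger_gap"]*88,s["time_s"])
for cam in ("scene","side"):
    r.snapshot(cam)
    for t in ("lid","cap","lid_green","lid_tab"):
        print(cam,t,[(round(d["p"],2),np.round(d["xyz"],4).tolist()) for d in r.spot_point(cam,t) if np.hypot(d["xyz"][0]-.506,d["xyz"][1]+.233)<.14][:1])
E
```

```text
True [ 0.50652172 -0.23329486  0.22196867] [-0.11440147  0.41484582  6.21939562] [0.01149441 0.16062302 0.02453533] 17.66094624284574 20.1833
scene lid [(0.65, [0.5116, -0.231, 0.192])]
scene cap [(0.91, [0.5063, -0.2325, 0.2094])]
scene lid_green [(0.85, [0.5221, -0.3001, 0.2049])]
scene lid_tab [(0.84, [0.5239, -0.3262, 0.1991])]
side lid [(0.61, [0.5095, -0.2334, 0.1918])]
side cap [(0.86, [0.5045, -0.2367, 0.2064])]
side lid_green [(0.94, [0.5199, -0.2983, 0.2086])]
side lid_tab [(0.65, [0.4795, -0.2818, 0.2127])]
```

It stopped at z = 0.222 with the lid seated, as predicted. Now I'll turn the cap anticlockwise while watching the torque.

```bash
python3 - <<'E'
from h import *
c=[.5065,-.2333]
r.servo_line([*c,.2223],feed=.02); s=r.read_state(); print(s["eef_pos"][2],s["ft_force"])
for y in [68,79,90,97,99,100,101,102]:
    r.servo_line([*c,.2223],ori=[180,0,y],feed=.05); s=r.read_state()
    print(y,round(s["ee_rot"][2],2),np.round(s["ft_force"],2),np.round(s["torque"],3),round(s["time_s"],2))
    if abs(s["torque"][2])>.4: break
crops=[]
for cam in ("scene","side"):
    im=r.snapshot(cam); cv2.imwrite(f"pics/{cam}3.png",im[:,:,::-1])
    for t in ("cap","lid_green","lid_tab","cap_pointer"):
        print(cam,t,[(round(d["p"],2),np.round(d["xyz"],4).tolist()) for d in r.spot_point(cam,t) if np.hypot(d["xyz"][0]-.506,d["xyz"][1]+.233)<.14][:1])
a=cv2.imread("pics/scene3.png")[80:230,220:420]; b=cv2.imread("pics/side3.png")[110:260,280:480]
cv2.imwrite("pics/turn.png",cv2.resize(np.hstack([a,b]),(800,300),interpolation=cv2.INTER_CUBIC))
E
```

```text
0.2222184748643516 [-0.72459298 -0.28704121 -0.83680005]
68 67.8 [ 0.16 -0.27 -0.27] [-0.069  0.128  0.034] 21.27
79 78.7 [ 0.07 -0.39 -0.76] [-0.079  0.084 -0.009] 21.61
90 89.67 [-0.51  0.02 -0.88] [-0.112  0.087  0.015] 21.95
97 96.67 [-0.33  0.35 -0.47] [-0.043  0.073 -0.055] 22.23
99 98.81 [ 0.15 -0.81 -0.72] [-0.009  0.053  0.035] 22.48
100 99.95 [-0.27  0.12 -0.3 ] [-0.051  0.023  0.01 ] 22.73
101 100.99 [-0.34 -0.69 -0.36] [-0.054  0.088 -0.001] 22.98
102 102.0 [ 0.11  0.3  -0.43] [-0.042  0.07  -0.006] 23.23
scene cap [(0.72, [0.5067, -0.2322, 0.2097])]
scene lid_green []
scene lid_tab [(0.91, [0.5281, -0.3254, 0.202])]
scene cap_pointer [(0.77, [0.5156, -0.2893, 0.2107])]
side cap [(0.56, [0.5083, -0.2306, 0.2338])]
side lid_green [(0.8, [0.5215, -0.2975, 0.2054])]
side lid_tab [(0.72, [0.5261, -0.3283, 0.2015])]
side cap_pointer [(0.69, [0.5208, -0.2915, 0.2118])]
```

View pics/turn.png

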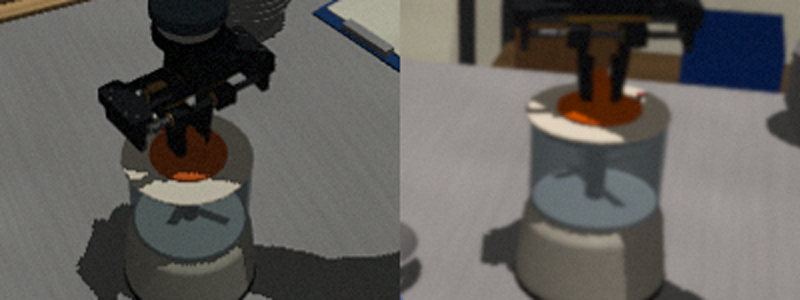

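The cap now points at the tab and green mark, and the lid sits flush on the bowl in both views. I'll lift in small steps, checking the carried weight for any sign that the lid is coming too.

```bash
python3 - <<'E'
from h import *
c=[.5065,-.2333]
def fz():
    v=[]
    for _ in range(10): r.hold(.03); v.append(r.read_state()["ft_force"][2])
    return np.mean(v)
ok=True
for z in (.2232,.2241,.2250,.2265,.229,.234):
    r.servo_line([*c,z],feed=.02); f=fz(); print(z,round(f,2))
    if f<-1.7: ok=False; print("carrying lid"); break
print(r.read_state()["time_s"])
if ok:
    r.servo_line([*c,.302],feed=.06); r.hold(.3); s=r.read_state(); print(s["eef_pos"],s["ee_rot"],fz(),s["finger_gap"]*88,s["time_s"])
    for cam in ("scene","side"):
        im=r.snapshot(cam); cv2.imwrite(f"pics/{cam}4.png",im[:,:,::-1])
        for t in ("cap","lid","lid_green","lid_tab","cap_pointer"):
            print(cam,t,[(round(d["p"],2),np.round(d["xyz"],4).tolist()) for d in r.spot_point(cam,t) if np.hypot(d["xyz"][0]-.506,d["xyz"][1]+.233)<.14][:1])
    a=cv2.imread("pics/scene4.png")[60:210,220:420]; b=cv2.imread("pics/side4.png")[50:200,280:480]
    cv2.imwrite("pics/end.png",cv2.resize(np.hstack([a,b]),(800,300),interpolation=cv2.INTER_CUBIC))
E
```

```text
0.2232 -0.68
0.2241 -0.88
0.225 -0.98
0.2265 -0.36
0.229 -0.8
0.234 -0.7
27.4
[ 0.50642511 -0.23327788  0.30183928] [-1.79982380e+02 -5.65649049e-03  1.02000570e+02] -0.5448545687868332 17.926727019963987 28.9833
scene cap [(0.94, [0.5046, -0.235, 0.2886])]
scene lid [(0.94, [0.5075, -0.2327, 0.1941])]
scene lid_green [(0.86, [0.5236, -0.2996, 0.2069])]
scene lid_tab [(0.8, [0.5275, -0.3265, 0.2035])]
scene cap_pointer [(0.92, [0.5133, -0.2895, 0.287])]
side cap [(0.79, [0.5078, -0.2379, 0.2887])]
side lid [(0.76, [0.5085, -0.234, 0.1892])]
side lid_green [(0.79, [0.5188, -0.2973, 0.2062])]
side lid_tab [(0.7, [0.5239, -0.3313, 0.2075])]
side cap_pointer [(0.65, [0.5215, -0.2897, 0.2901])]
```

View pics/end.png

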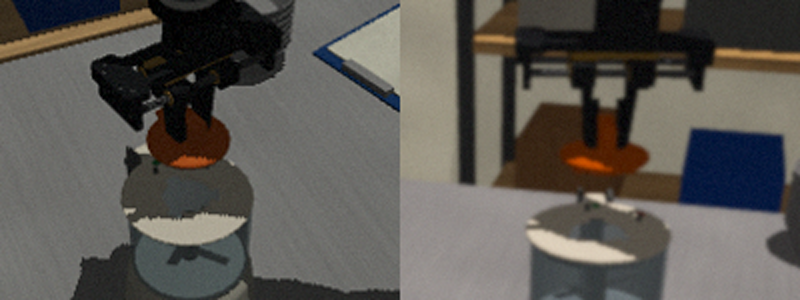

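The cap alone (70 g on the wrist) is held level, 8 cm above the lid. The lid sits flat on the bowl with its hole open, so I'm handing in.

```bash
python3 -c "
from cell import r
print(r.job_done())"
```

```text
the job is handed in; nothing more can be done
None
```

The lid is fully down on the chopper with its tab in the slot; the cap was turned to the green mark, lifted off alone and is held level about 8 cm above it, the jar and bowls were not touched, and the job is handed in (about 29 s used; the verdict was not returned).

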